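# Feel out the clear shim gap with a feeler gauge

### The arm

A 6-joint arm with a two-finger parallel gripper is mounted at the origin on the work surface. World frame = base frame: x ahead of the robot, y to its left, z up, the work surface at z = 0. Lengths are in m, angles in degrees, forces in N, time in s.
With the tool pointing down it reaches from about 0.275 to 0.775 m from the base axis. Payload 14.6 kg.
Tool frame: the origin (TCP) lies midway between the tips of the shut fingers; the grasp point (between the pads) lies grasp_offset behind it (grasp_offset is the distance from the TCP to the grasp point, in m); z points along the fingers, y is the line along which they close (so a half turn about z gives the same grasp; the last joint's range is limited). The gripper opens to 85 mm and grips with 20 to 120 N. Pads are 22 mm wide; open, the fingers measure 114 mm over their backs; the gripper's body (76 mm by 85 mm) begins 54 mm behind the grasp point. The pads swing forward as they close: fully open they stand 13 mm farther back than shut.
Start: joints at [-78.913, 15.075, -2.767, 72.158, 0, 81.102], TCP at [0.179, -0.493, 0.231] pointing down, gripper open.
Joint ranges: [-151.79, 151.79], [-50.71, 97.33], [-67.44, 78.34], [-121.81, 120.89], [-77.56, 73.72], [-180, 180]. Speed limits (degrees/s): [108.29, 108.29, 147.25, 159.86, 180, 180].

### API

Orientations are given as [roll, pitch, yaw] about the fixed x, y, z axes, in that order (R = Rz(yaw) Ry(pitch) Rx(roll)).
In Python, from bench import get_state, read_camera, close_job, grasp_offset gives the robot as it stands.
- The arm moves only by the tool jog_arm, never from a script. Its argument "series" is a list that holds one entry, the list of rows, each a list of 5 numbers: the opening, from 0 (shut) to 1 (fully open), then the shift along the tool's x, y, z in cm, then the turn about the tool's z in rad. A call has 1 to 20 rows; each row is the pose to reach, as a shift and turn from the pose commanded when the call began, along the tool's axes at that moment; what a row does not reach only later rows make up. A row lasts 1/10 s, in which the tool goes at most 50 mm and 8.59 degrees, less where a joint would pass 70% of its speed; a pose out of reach is approached as far as the arm can. A call with a gripper value outside its range is refused whole. The fingers move at their own pace and stop on an object; "grip_force" is the grip in N (left out, the last holds). Time passes only in rows, so rows that repeat a pose let the fingers close. It gives the time, the measured TCP pose, the force, the opening and the grip force at its end, in the units of the state.
- get_state(): the state, without advancing time (a new reading comes with each control period).
- read_camera(name): name is "scene" or "top" or "wrist"; returns a dict with "frame" (384x512x3 uint8, red, green, blue), "K" (3x3 intrinsics, pixels), "D" ([k1, k2, p1, p2, k3] as OpenCV has them; the pictures are not rectified), "rvec" (rotation vector, rad) and "tvec" (3), from world to camera coordinates, as OpenCV has them; the wrist camera has in their place "mount" (4x4, takes a point from camera to tool coordinates, whose origin is the TCP and whose axes are the flange's). Camera axes: x right, y down, z forward; pixel columns grow to the right and rows downward; lengths in m; the calibration is good to about 2 mm. A picture is of the moment at which its call begins: read the wrist's pose just before it. There is no depth.
- close_job(): hands the job in; it is judged then, once.
The state is a dict: "time": time; "q": joint angles; "dq": joint speeds; "tau": joint torques, N m; "tool_pos": TCP position; "tcp_rot": TCP orientation; "contact_force": force on the tool from outside, world axes, zero at the start; "ft_torque": the same for the moment, N m; "width": finger opening in m; "finger_force": force on a finger pad.
Only numpy, scipy, OpenCV 4.12 (cv2) and the standard library are available. Lean on these libraries where they do the work, as an engineer would, in place of code of your own. Each camera call takes 0.05 s, during which the arm holds its last target. There are 200 camera calls.

### The job

Take the feeler gauge from its wooden rest and try its blade in all three gaps of the steel fixture, in the order left, middle, right as seen from the robot, each time sliding it straight down until it either jams or goes fully home; never force it (stay under 30 N). Then leave it standing fully home, its handle down by the post, in a gap that takes the whole blade, and let go. Leave the other things on the bench alone.

Things in the scene. Friction and masses are not known exactly. Their poses are not given: they have to be found in the camera images.
- gauge: the feeler gauge: loose steel paddle, about 180 g, upright in the wooden rest. Origin: centre of the shoulder (underside of the handle), z up. Handle above it 34 (x) x 16 (y) x 40 mm high: grip its broad faces, closing along y. Blade below it 30 (x) x 5 (y) x 54 mm long, last 4 mm stepped in to 26 x 3.5. A half turn about z makes no difference
- gauge_tip (a point): centre of the blade's lower end, 54 mm below the gauge's origin
- rest: the rest: fixed wooden block 70 (x) x 60 (y) x 62 mm high, origin at the centre of its underside, with a slot in its top (34 along x, 8.5 along y, 58 deep) in which the blade stands at the start, the handle's shoulder on the block's top
- fixture: steel fixture fixed to the bench: plate 100 (x) x 232 (y) x 12 mm; three posts in a row along y, 65 mm apart, each 56 (x) x 42 (y), tops 78 mm above the bench; housing 62 high between them. Origin: underside, below the middle post; x points away from the robot within 0.35 rad. A hidden sprung bar (4 N per mm) blocks the gaps except one (at times two neighbours), differently every time
- gap_left (a point): centre of the left gap's mouth seen from the robot (fixture y = +65 mm), on the flat post top, 78 mm high; axes as the fixture's. Gap 36 (x) x 6.6 (y) mm, flared to 11 along y in the top 4 mm. If blocked, the blade jams on the sprung bar 22 to 30 mm down; if clear, it goes home onto a sprung floor (4 N per mm) 51 mm below, the shoulder then about 3 mm above the post
- gap_middle (a point): centre of the middle gap's mouth seen from the robot (fixture y = 0 mm), on the flat post top, 78 mm high; axes as the fixture's. Gap 36 (x) x 6.6 (y) mm, flared to 11 along y in the top 4 mm. If blocked, the blade jams on the sprung bar 22 to 30 mm down; if clear, it goes home onto a sprung floor (4 N per mm) 51 mm below, the shoulder then about 3 mm above the post
- gap_right (a point): centre of the right gap's mouth seen from the robot (fixture y = -65 mm), on the flat post top, 78 mm high; axes as the fixture's. Gap 36 (x) x 6.6 (y) mm, flared to 11 along y in the top 4 mm. If blocked, the blade jams on the sprung bar 22 to 30 mm down; if clear, it goes home onto a sprung floor (4 N per mm) 51 mm below, the shoulder then about 3 mm above the post
- bushing: bystander, steel ring 44 mm across, 30 tall; leave alone
- toolpost: bystander, small steel block 50 x 40 x 30 with a bolt on top, 52 tall in all; leave alone
- wrench: bystander, open wrench lying flat; leave alone
- pin: bystander, headed steel pin standing on its head, 32 mm across, 60 tall; leave alone
- driver: bystander, screwdriver lying flat; leave alone
Things that resemble listed ones, but are neither listed nor needed, are in the scene too. What is meant by the gauge is not yellow, and is the larger of those in its own colour.

How it is judged (in metres and radians):
On the way, in this order (a step that is already met when the one before it is completed fails the run):
1. the blade has been slid into the left gap until it jams or goes home (tip at least 18 mm below the mouth) (z of gauge_tip in the frame of gap_left below -0.018 m and x of gauge_tip in the frame of gap_left between -0.008 and 0.008 m and y of gauge_tip in the frame of gap_left between -0.005 and 0.005 m), for 0.2 s.
2. the blade has been slid into the middle gap until it jams or goes home (tip at least 18 mm below the mouth) (z of gauge_tip in the frame of gap_middle below -0.018 m and x of gauge_tip in the frame of gap_middle between -0.008 and 0.008 m and y of gauge_tip in the frame of gap_middle between -0.005 and 0.005 m), for 0.2 s.
3. the blade has been slid into the right gap until it jams or goes home (tip at least 18 mm below the mouth) (z of gauge_tip in the frame of gap_right below -0.018 m and x of gauge_tip in the frame of gap_right between -0.008 and 0.008 m and y of gauge_tip in the frame of gap_right between -0.005 and 0.005 m), for 0.2 s.
At the end, for the whole second after the job is handed in: the gauge stands in one of the gaps with its shoulder less than 6 mm above the post's top, upright within 0.06 rad, at rest and released (((z of gauge in the frame of gap_left below 0.006 m and x of gauge in the frame of gap_left between -0.008 and 0.008 m and y of gauge in the frame of gap_left between -0.005 and 0.005 m) or (z of gauge in the frame of gap_middle below 0.006 m and x of gauge in the frame of gap_middle between -0.008 and 0.008 m and y of gauge in the frame of gap_middle between -0.005 and 0.005 m) or (z of gauge in the frame of gap_right below 0.006 m and x of gauge in the frame of gap_right between -0.008 and 0.008 m and y of gauge in the frame of gap_right between -0.005 and 0.005 m)) and angle between gauge's own z axis and vertical below 0.06 rad and linear speed of gauge below 0.01 m/s and contact force between the fingers and gauge below 0.1 N); the robot touches nothing.
It fails at once if the gauge is forced: it pushes on the fixture with more than 30 N (contact force between gauge and fixture above 30 N).
It fails at once if a bystander is moved by more than 20 mm (distance of any of bushing, toolpost, wrench, pin, driver from where it was at the start of the episode above 0.02 m).
It also fails if it takes over 67 s, if anything falls off the work surface, if the arm or the gripper's body presses on something with over 40 N, if the wrist force passes 120 N, or if a joint passes its speed limit or range.

## Working session

There is one attempt and no reset: what is moved stays moved. The work goes in short steps, Python scripts to look and compute and a tool call to move; the robot and the scene stay as the last step left them, time stands still between calls to the robot, and variables do not carry over. Pictures are saved under pics/ and viewed, at most 10 in all, crops included, and the job is handed in when it is done.

Besides the shell and the picture viewer there is one more tool, called after "Call:" as a command line: name --argument value ..., lists and objects as JSON in quotes. jog_arm: Moves the arm, as the interface text tells. Its arguments: {"type":"object","properties":{"series":{"type":"array"},"grip_force":{"type":"number"}},"required":["series"]}

```bash
mkdir -p pics; cat > h.py <<'E'
import numpy as np, cv2
from bench import *
def cam(n):
    s=get_state(); c=read_camera(n); K=np.array(c["K"],float); D=np.array(c["D"],float)
    if n=="wrist":
        from scipy.spatial.transform import Rotation as Ro
        T=np.eye(4); T[:3,:3]=Ro.from_euler("xyz",s["tcp_rot"],degrees=True).as_matrix(); T[:3,3]=s["tool_pos"]
        T=T@np.array(c["mount"]); R=T[:3,:3]; o=T[:3,3]
    else:
        Rc=cv2.Rodrigues(np.array(c["rvec"],float))[0]; R=Rc.T; o=-R@np.array(c["tvec"],float).ravel()
    return dict(im=c["frame"][:,:,::-1].copy(),K=K,D=D,R=R,o=o)
def ray(c,p):
    u=cv2.undistortPoints(np.array(p,float).reshape(-1,1,2),c["K"],c["D"]).reshape(-1,2)
    d=np.c_[u,np.ones(len(u))]@c["R"].T
    return d/np.linalg.norm(d,axis=1,keepdims=True)
def plane(c,p,z):
    d=ray(c,p); return c["o"]+d*((z-c["o"][2])/d[:,2:3])
def tri(cs,ps):
    A=np.zeros((3,3));b=np.zeros(3)
    for c,p in zip(cs,ps):
        d=ray(c,[p])[0];M=np.eye(3)-np.outer(d,d);A+=M;b+=M@c["o"]
    x=np.linalg.solve(A,b); return x,[np.linalg.norm(np.cross(x-c["o"],ray(c,[p])[0])) for c,p in zip(cs,ps)]
def proj(c,X):
    Rw=c["R"].T; return cv2.projectPoints(np.array(X,float).reshape(-1,1,3),cv2.Rodrigues(Rw)[0],-Rw@c["o"],c["K"],c["D"])[0].reshape(-1,2)
E
python3 - <<'E'
from h import *
import pickle
s=get_state();print(s,grasp_offset)
C={n:cam(n) for n in("scene","top")}
pickle.dump(C,open("c0.pkl","wb"))
for n in C: cv2.imwrite(f"pics/{n}0.png",cv2.resize(C[n]["im"],(800,600),interpolation=cv2.INTER_CUBIC)); print(n,C[n]["o"],C[n]["R"][:,2],C[n]["K"][0,0])
E
```

```text
{'time': 0.0, 'q': array([-7.89131452e+01,  1.50993378e+01, -2.80556627e+00,  7.21560634e+01,
        9.37459735e-04,  8.11012064e+01]), 'dq': array([-0.00239377,  0.0250224 , -0.0297199 ,  0.0657925 , -0.0558777 ,
        0.06015523]), 'tau': array([-1.66341422e-03, -6.37616444e+01,  3.84576988e+01,  1.35457929e-02,
        5.15313991e-05,  1.49987432e-05]), 'tool_pos': array([ 0.17937716, -0.49311648,  0.23080898]), 'tcp_rot': array([-1.79939911e+02, -1.03572068e-02,  1.99856425e+01]), 'contact_force': array([-0.6830171 ,  0.17141968,  0.01317373]), 'ft_torque': array([-0.04015338,  0.01179826,  0.01720904]), 'finger_force': 0.0, 'width': 0.0854366553912749} 0.0187
scene [0.92328558 0.03907142 0.85001354] [-0.45515575 -0.14323653 -0.87881542] 414.43535567917513
top [ 0.37773027 -0.09320916  1.04221319] [ 0.15854728 -0.01249105 -0.98727237] 443.7753261215332
```

View pics/scene0.png

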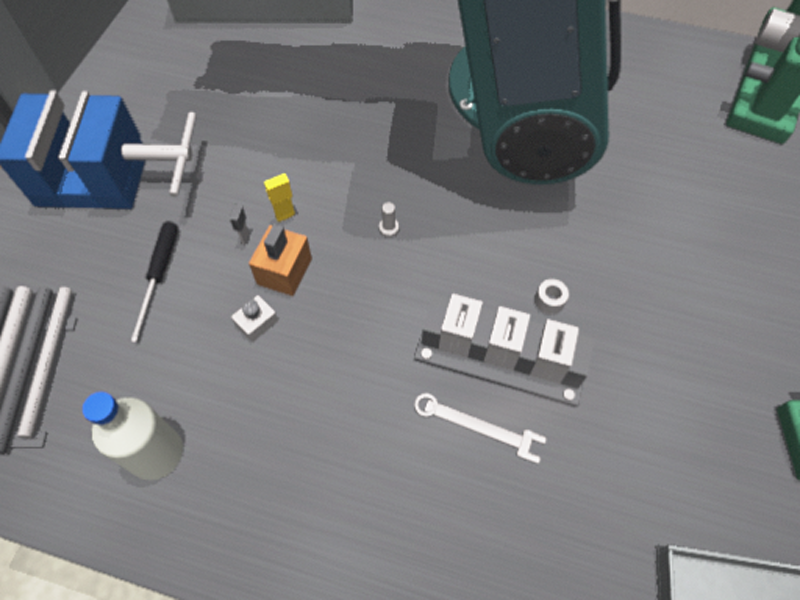

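View pics/top0.png

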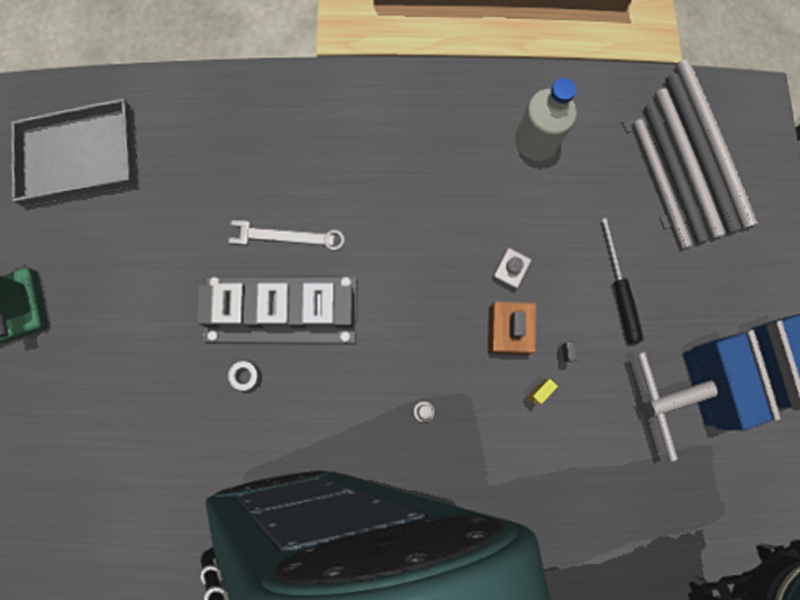

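Scene: a dark gauge stands in the orange rest at (275,240), top view (518,325). Candidates: that one, the small dark one at scene (240,220)/top (569,352), and the yellow one at (280,195)/(543,391). I choose the one in the rest, which is the larger of the dark two. The fixture posts are at top (227,303), (272,303) and (318,302). I'll check this in a close crop.

```bash
python3 - <<'E'
from h import *
import pickle
C=pickle.load(open("c0.pkl","rb"))
t=C["top"]["im"];s=C["scene"]["im"]
f=lambda im,x,y:cv2.resize(im[y:y+75,x:x+100],(400,300),interpolation=cv2.INTER_CUBIC)
cv2.imwrite("pics/crop.png",np.vstack([np.hstack([f(t,290,190),f(t,125,157)]),np.hstack([f(s,130,120),f(s,275,180)])]))
for n in C:
    c=C[n];hsv=cv2.cvtColor(c["im"],cv2.COLOR_BGR2HSV)
    m=cv2.inRange(hsv,(5,100,60),(18,255,255))
    k,_,st,ce=cv2.connectedComponentsWithStats(m)
    for i in range(1,k):
        if st[i,4]>80: print(n,"orange",st[i],ce[i])
    g=cv2.inRange(hsv,(0,0,190),(180,45,255))
    k,_,st,ce=cv2.connectedComponentsWithStats(g)
    for i in range(1,k):
        if st[i,4]>80: print(n,"white",st[i],ce[i])
E
```

```text
scene orange [160 144  39  45 991] [179.95761857 168.4419778 ]
scene white [491   6  17  14 156] [498.98717949  12.58974359]
scene white [ 16  58  19  43 154] [25.31818182 79.22727273]
scene white [ 38  58  18  43 151] [46.47019868 79.33112583]
scene white [ 78  72  46  51 446] [106.01345291  96.51345291]
scene white [ 84 179  15  40 104] [ 90.79807692 198.80769231]
scene white [345 179  19  17 184] [353.95652174 186.66847826]
scene white [  0 183  18  57 350] [  7.19714286 206.96      ]
scene white [ 12 184  32  94 531] [ 27.79472693 229.25612053]
scene white [148 189  28  25 242] [161.7768595  202.27272727]
scene white [283 188  26  28 468] [295.32905983 201.70940171]
scene white [313 196  26  29 475] [325.86947368 210.12842105]
scene white [345 204  25  30 462] [357.31601732 218.63203463]
scene white [266 252  83  44 749] [308.55941255 272.91855808]
scene white [ 59 255  39  38 832] [ 80.203125   276.04807692]
scene white [   0  345  110   39 2164] [ 37.53049908 370.63216266]
scene white [ 429  353   69   31 1387] [457.66762797 372.07065609]
top orange [ 240    0  164   15 1871] [326.22768573   5.59005879]
top orange [315 193  28  33 742] [327.84636119 209.6819407 ]
top white [437  39  46 105 261] [460.14559387  91.07279693]
top white [428  67  31  78 141] [445.26241135 109.75177305]
top white [147 142  66  15 390] [179.12820513 150.33333333]
top white [317 160  22  23 171] [326.5380117  171.38596491]
top white [135 178  20  28 347] [144.22766571 192.92507205]
top white [165 182  18  24 339] [173.46312684 193.5339233 ]
top white [194 182  19  24 388] [203.06958763 193.69072165]
top white [480 212  18  56 106] [488.53773585 238.29245283]
top white [147 232  17  18 145] [155.25517241 240.15172414]
```

View pics/crop.png

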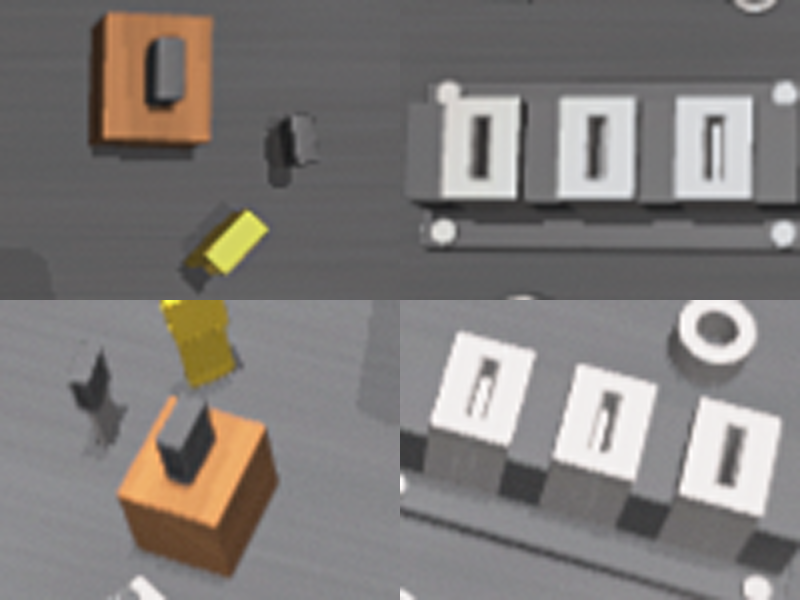

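The crop confirms it: the gauge stands in the rest at top px ~(331,207), larger than the loose dark one, and it is not yellow. Next I triangulate it and the posts.

```bash
cat > m.py <<'E'
from h import *
def quads(c,boxes,lo):
    out=[]
    g=cv2.cvtColor(c["im"],cv2.COLOR_BGR2GRAY)
    for x,y,w,h in boxes:
        m=np.zeros_like(g);m[y:y+h,x:x+w]=255
        m&=cv2.inRange(g,lo,255)
        k=max(cv2.findContours(m,cv2.RETR_EXTERNAL,cv2.CHAIN_APPROX_NONE)[0],key=cv2.contourArea)
        mm=cv2.moments(cv2.convexHull(k)); out.append((mm["m10"]/mm["m00"],mm["m01"]/mm["m00"],cv2.minAreaRect(k)[1:]))
    return out
E
python3 - <<'E'
from m import *
import pickle
C=pickle.load(open("c0.pkl","rb"));t,s=C["top"],C["scene"]
g=cv2.cvtColor(t["im"],cv2.COLOR_BGR2GRAY); print(g[195,133:156])
T=quads(t,[(133,178,22,31),(162,178,22,31),(191,178,24,31)],205)
S=quads(s,[(343,202,29,34),(311,194,29,33),(281,186,29,32)],190)
P=[]
for a,b in zip(T,S):
    x,r=tri([t,s],[a[:2],b[:2]]);P.append(x);print(a,b,x.round(4),np.round(r,4))
print("sp",np.diff(P,axis=0))
# slot centres from top crop, on z=.078
q=plane(t,[[145,193.9],[174.2,193.75],[203.5,194]],.078);print(q.round(4),np.diff(q,axis=0))
# gauge handle top face by hand: top crop corners, scene crop
tc=np.array([[157,38],[185,38],[185,98],[157,98]])/4+[290,190]
print("gauge top", plane(t,tc,.102).round(4))
# top centre: top view (172,67); scene top-face centre (187,424)
print(tri([t,s],[(171/4+290,67/4+190),(187/4+130,124/4+120)]))
# rest top corners
r=np.array([[108,13],[212,17],[210,141],[103,138]])/4+[290,190]; rr=np.array([[173,98],[267,127],[217,227],[120,195]])/4+[130,120]
print(plane(t,r,.062).round(4)); print(plane(s,rr,.062).round(4)); print(tri([t,s],[r.mean(0),rr.mean(0)]))
E
```

```text
[108 109 148 207 214 213 213 216 218 177 115  72  48  73 166 212 216 216
 215 219 223 131  58]
(144.23369963369962, 192.1311355311355, ((27.0, 19.0), 90.0)) (357.2751677852349, 218.64813039309684, ((21.585670471191406, 25.223705291748047), 14.03624439239502)) [0.528  0.1379 0.0807] [0.0007 0.0007]
(173.5737634408602, 193.5827956989247, ((23.0, 17.0), 90.0)) (325.91807069705976, 210.01420548397752, ((21.14386558532715, 24.623239517211914), 15.5241117477417)) [0.5254 0.0731 0.0763] [0.0006 0.0006]
(203.02166666666665, 193.50541666666663, ((23.0, 18.0), 90.0)) (295.3765306122449, 201.51632653061225, ((20.698564529418945, 24.38220977783203), 15.255120277404785)) [0.5253 0.0078 0.0772] [0.0004 0.0004]
sp [[-2.65179369e-03 -6.47914234e-02 -4.46164247e-03]
 [-8.80778648e-05 -6.52649178e-02  8.83804087e-04]]
[[0.5244 0.1375 0.078 ]
 [0.5246 0.072  0.078 ]
 [0.524  0.0071 0.078 ]] [[ 2.44263723e-04 -6.54248712e-02 -1.11022302e-16]
 [-6.60508538e-04 -6.49328865e-02  0.00000000e+00]]
gauge top [[ 0.5078 -0.2658  0.102 ]
 [ 0.5077 -0.281   0.102 ]
 [ 0.4752 -0.28    0.102 ]
 [ 0.4753 -0.2648  0.102 ]]
(array([ 0.49190444, -0.27158298,  0.09651668]), [np.float64(0.0024479409897135655), np.float64(0.0024479409897137077)])
[[ 0.5276 -0.2457  0.062 ]
 [ 0.5251 -0.3049  0.062 ]
 [ 0.4552 -0.3014  0.062 ]
 [ 0.4573 -0.2412  0.062 ]]
[[ 0.4574 -0.2976  0.062 ]
 [ 0.4603 -0.2389  0.062 ]
 [ 0.5299 -0.2419  0.062 ]
 [ 0.5265 -0.301   0.062 ]]
(array([ 0.49139514, -0.27303339,  0.05657065]), [np.float64(0.0011624126679573381), np.float64(0.0011624126679573576)])
```

Call:
jog_arm --series '[[[0.6,4,-1,0.3,0.04],[0.6,8,-2.2,0.7,0.09],[0.6,12,-3.3,1,0.13],[0.6,16,-4.4,1.3,0.18],[0.6,20,-5.5,1.6,0.22],[0.6,24,-6.5,2,0.26],[0.6,28,-7.6,2.3,0.31],[0.6,32,-8.7,2.6,0.35],[0.6,36.8,-10,3,0.4],[0.6,36.8,-10,3,0.4],[0.6,36.8,-10,3,0.4],[0.6,36.8,-10,3,0.4],[0.6,36.8,-10,3,0.4]]]' --grip_force 60

```text
time: 1.4
tool_pos: [0.4903, -0.2744, 0.2014]
tcp_rot: [180.0, 0.0, -3.0]
contact_force: [0.0, -0.1, -0.3]
width: 0.0513
finger_force: 0.0
```

```bash
python3 - <<'E'
from h import *
import pickle
s=get_state();print(s["tool_pos"],s["tcp_rot"],s["width"],s["time"],s["contact_force"])
c=cam("wrist");pickle.dump(c,open("w1.pkl","wb"));print(c["o"],c["R"][:,2])
print(proj(c,[[.4915,-.273,.102],[.4915,-.273,.062]]))
cv2.imwrite("pics/w1.png",cv2.resize(c["im"],(800,600),interpolation=cv2.INTER_CUBIC))
E
```

```text
[ 0.49030657 -0.27441771  0.20139532] [ 1.79994725e+02  3.69709092e-03 -3.00705858e+00] 0.05134737497233428 1.4 [ 0.04644802 -0.06887614 -0.25755775]
[ 0.56601098 -0.27916552  0.34427092] [-0.30129796  0.01558764 -0.95340263]
[[257.52030129 189.6577989 ]
 [257.87917637 177.16934421]]
```

View pics/w1.png

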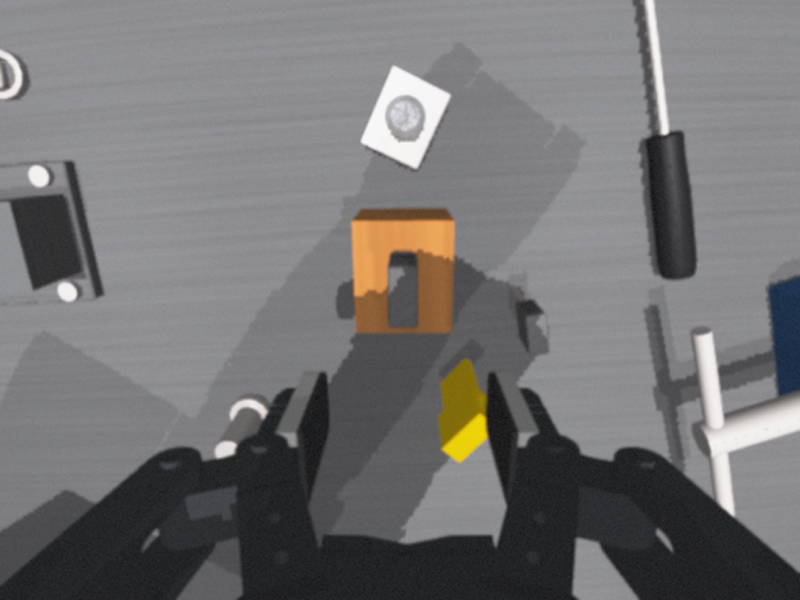

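The wrist view shows the handle's top at (403,297), aligned with the rest and within 0.5 px of where I predicted it. The yellow piece and the small dark one are clear of the fingers. Descending to grasp.

Call:
jog_arm --series '[[[0.6,0.1,-0.12,3,0],[0.6,0.1,-0.12,6,0],[0.6,0.1,-0.12,9,0],[0.6,0.1,-0.12,11,0],[0.6,0.1,-0.12,12.5,0],[0.6,0.1,-0.12,13.4,0],[0.6,0.1,-0.12,13.4,0],[0,0.1,-0.12,13.4,0],[0,0.1,-0.12,13.4,0],[0,0.1,-0.12,13.4,0],[0,0.1,-0.12,13.4,0],[0,0.1,-0.12,13.4,0],[0,0.1,-0.12,13.4,0],[0,0.1,-0.12,13.4,0],[0,0.1,-0.12,13.4,0]]]' --grip_force 60

```text
time: 2.95
tool_pos: [0.4925, -0.2729, 0.0682]
tcp_rot: [179.9, -0.1, -2.9]
contact_force: [-1.5, 0.1, 6.8]
width: 0.0154
finger_force: 58.5
```

Call:
jog_arm --series '[[[0,0.1,0,-1,0],[0,0,0,-2.5,0],[0,0,0,-5,0],[0,0,0,-8,0],[0,0,0,-11,0],[0,0,0,-14.3,0],[0,0,0,-14.3,0],[0,0,0,-14.3,0]]]'

```text
time: 3.75
tool_pos: [0.4924, -0.2726, 0.2109]
tcp_rot: [180.0, -0.1, -2.9]
contact_force: [1.3, 0.1, -1.9]
width: 0.0151
finger_force: 58.6
```

```bash
python3 - <<'E'
from h import *
print({k:np.round(v,4) for k,v in get_state().items() if k in("tool_pos","tcp_rot","contact_force","ft_torque","width","finger_force")})
E
```

```text
{'tool_pos': array([ 0.4924, -0.2726,  0.2109]), 'tcp_rot': array([ 1.799571e+02, -6.390000e-02, -2.930900e+00]), 'contact_force': array([ 1.2928,  0.0815, -1.8848]), 'ft_torque': array([ 0.0176, -0.0283,  0.0365]), 'finger_force': np.float64(58.6423), 'width': np.float64(0.0151)}
```

Call:
jog_arm --series '[[[0,-0.2,-3,-1,0],[0,-0.4,-7,-2,-0.01],[0,-0.7,-11,-3,-0.02],[0,-0.9,-15,-3,-0.02],[0,-1.1,-19,-3,-0.03],[0,-1.3,-23,-3,-0.03],[0,-1.6,-27,-3,-0.04],[0,-1.8,-31,-3,-0.05],[0,-2,-34.4,-3,-0.05],[0,-2,-34.4,-3,-0.05],[0,-2,-34.4,-3,-0.05],[0,-2,-34.4,-3,-0.05],[0,-2,-34.4,-3,-0.05]]]'

```text
time: 5.05
tool_pos: [0.4897, 0.0712, 0.24]
tcp_rot: [180.0, 0.0, -0.1]
contact_force: [-1.4, -0.0, -2.0]
width: 0.0151
finger_force: 59.0
```

```bash
python3 - <<'E'
from h import *
import pickle
s=get_state();print(s["tool_pos"],s["tcp_rot"],s["width"],s["time"],s["contact_force"])
c=cam("wrist");pickle.dump(c,open("w2.pkl","wb"))
print(proj(c,[[.5244,.1375,.078],[.5246,.072,.078],[.524,.0071,.078]]))
cv2.imwrite("pics/w2.png",cv2.resize(c["im"],(800,600),interpolation=cv2.INTER_CUBIC))
E
```

```text
[0.48974931 0.07117594 0.23999174] [ 1.79994591e+02  3.06895629e-02 -1.48123259e-01] 0.015149549132384851 5.05 [-1.4434487  -0.00806307 -1.98180749]
[[192.14110129 138.4716115 ]
 [258.61681477 137.95433638]
 [324.50680737 138.52859553]]
```

View pics/w2.png

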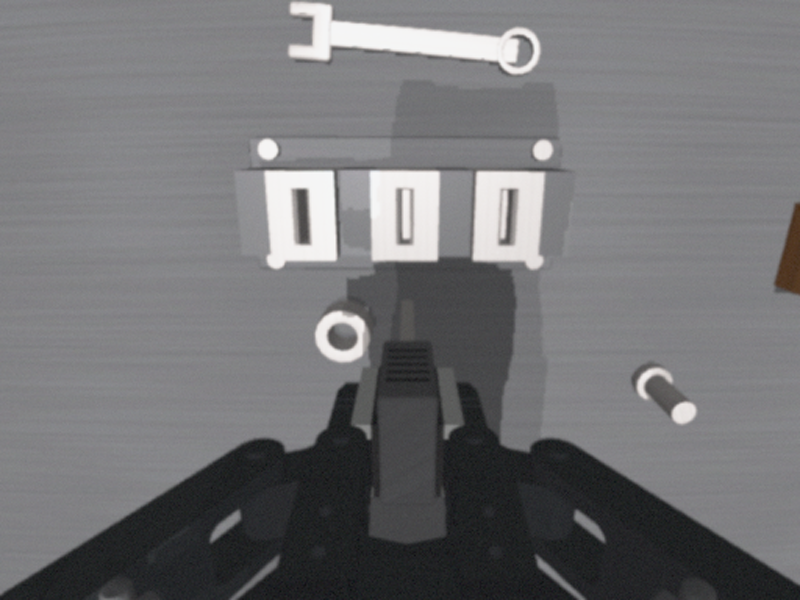

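The wrist view shows the slots at (302,216), (405,216) and (508,216), in line with the tool, and the blade's tip at (407,302). I'll measure both more precisely.

```bash
python3 - <<'E'
from m import *
import pickle
c=pickle.load(open("w2.pkl","rb"));C=pickle.load(open("c0.pkl","rb"));t,s=C["top"],C["scene"]
W=quads(c,[(168,104,50,66),(234,104,50,66),(300,104,52,66)],200)
T=[(145,193.9),(174.2,193.75),(203.5,194)]
S=[q[:2] for q in quads(s,[(343,202,29,34),(311,194,29,33),(281,186,29,32)],190)]
for w,a,b in zip(W,T,S):
    x,r=tri([c,t,s],[w[:2],a,b]);print(np.round(w[:2],2),w[2],plane(c,[w[:2]],.078).round(4),"tri",x.round(4),np.round(r,4))
sl=np.array([[302,216],[405,216],[508,216]])/1.5625
print("slots",plane(c,sl,.078).round(4))
g=cv2.cvtColor(c["im"],cv2.COLOR_BGR2GRAY)
for y in (188,191,193,196,200,205,210,215): print(y,g[y,248:274])
f=np.array([.4897+.013,.0712,.24-.006-.054]);print(proj(c,[f,f+[0,.0025,0],f-[0,.0025,0],f+[.002,0,.004]]))
E
```

```text
[191.59 138.38] ((60.31868362426758, 43.86488723754883), 87.95458984375) [[0.5245 0.138  0.078 ]] tri [0.5246 0.1383 0.0745] [0.0007 0.0003 0.0005]
[258.3  137.26] ((57.0, 44.0), 90.0) [[0.5253 0.0723 0.078 ]] tri [0.525  0.0725 0.0754] [0.0001 0.     0.0001]
[325.43 138.95] ((43.22891616821289, 59.02953338623047), 1.2453643083572388) [[0.5236 0.0062 0.078 ]] tri [0.5241 0.0068 0.0764] [0.0013 0.0004 0.0009]
slots [[0.5246 0.1364 0.078 ]
 [0.5243 0.0714 0.078 ]
 [0.5243 0.0065 0.078 ]]
188 [85 86 88 87 85 82 76 73 71 71 71 73 69 74 72 72 72 68 66 70 73 70 68 71
 70 70]
191 [84 84 87 83 85 79 74 70 71 71 76 75 78 77 75 71 70 69 72 70 68 71 69 71
 71 70]
193 [86 88 85 84 84 78 72 70 76 82 86 85 86 84 82 81 78 69 71 69 71 71 74 69
 73 69]
196 [84 84 83 85 81 76 70 72 73 83 84 86 84 85 86 84 80 71 69 71 72 70 73 69
 73 69]
200 [87 85 87 81 76 74 72 72 78 84 87 81 82 84 84 84 82 75 74 73 72 70 71 74
 71 73]
205 [85 83 80 74 72 72 70 76 76 84 85 87 86 85 83 83 80 73 73 73 72 72 72 68
 72 69]
210 [86 84 75 72 71 72 73 75 79 82 84 88 86 85 84 85 80 77 75 73 73 72 72 75
 75 73]
215 [84 83 76 73 71 73 71 74 78 86 82 84 86 87 83 85 81 79 73 73 70 70 71 71
 73 72]
[[259.14922149 190.01399752]
 [255.5120576  190.02285474]
 [262.78648954 190.00516898]
 [259.11770665 188.93690195]]
```

Call:
jog_arm --series '[[[0,0.8,-1.5,1,0],[0,1.6,-3,2,0],[0,2.4,-4.5,3.5,0],[0,3.2,-6,5,0],[0,3.55,-6.6,7,0],[0,3.55,-6.6,8.5,0],[0,3.55,-6.6,9.4,0],[0,3.55,-6.6,9.4,0],[0,3.55,-6.6,9.4,0]]]'

```text
time: 6.0
tool_pos: [0.5268, 0.1092, 0.1465]
tcp_rot: [-178.7, 0.0, 2.4]
contact_force: [0.1, 0.3, -1.2]
width: 0.0156
finger_force: 59.1
```

```bash
python3 - <<'E'
from h import *
import pickle
s=get_state();print(s["tool_pos"],s["tcp_rot"],s["width"],s["time"],s["contact_force"])
c=cam("wrist");pickle.dump(c,open("w3.pkl","wb"))
cv2.imwrite("pics/w3.png",cv2.resize(c["im"][90:330,120:440],(800,600),interpolation=cv2.INTER_CUBIC))
E
```

```text
[0.52676845 0.10923871 0.1464558 ] [-1.78747793e+02  2.01832521e-02  2.41256141e+00] 0.015615111309785323 6.0 [ 0.1399285   0.26467007 -1.2026234 ]
```

View pics/w3.png

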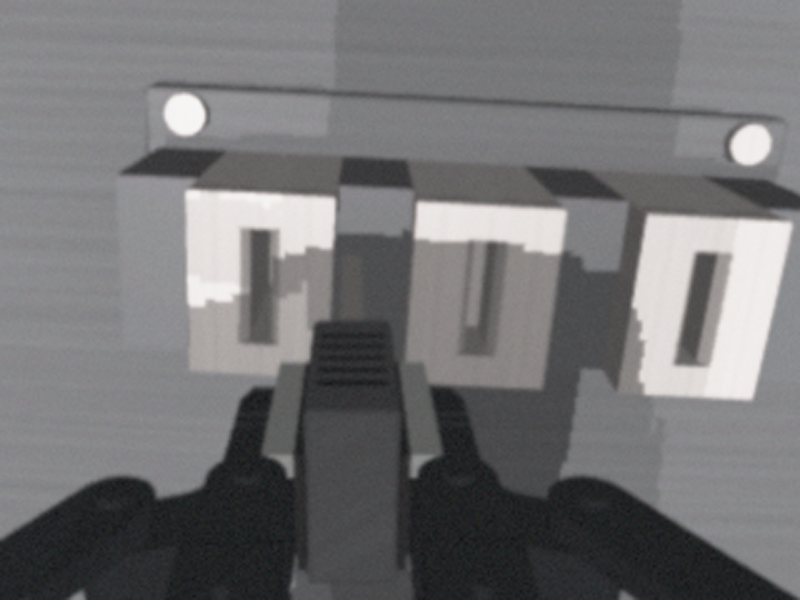

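The tool stopped short at y = 0.109 with a yaw of 2.4°, probably limited by joint speed. The view shows the blade over the trough between the left and middle posts, at (350,285). I'll raise and let it settle.

Call:
jog_arm --series '[[[0,0,0,-1,0],[0,0,0,-2,0],[0,0,0,-2,0],[0,0,0,-2,0]]]'

```text
time: 6.45
tool_pos: [0.5269, 0.1087, 0.1669]
tcp_rot: [-178.8, -0.1, 2.4]
contact_force: [0.0, -0.3, -1.4]
width: 0.0155
finger_force: 59.1
```

```bash
python3 - <<'E'
from h import *
s=get_state();print(s["tool_pos"],s["tcp_rot"],s["q"].round(2),s["dq"].round(1),s["contact_force"].round(1),s["ft_torque"].round(2))
E
```

```text
[0.52691062 0.10865725 0.16692751] [-1.78752528e+02 -5.00526285e-02  2.40275234e+00] [  2.3   17.79  -9.04  63.12   1.25 179.9 ] [ 0.   0.5 -1.  -0.3  0.  -0. ] [ 0.  -0.3 -1.4] [-0.04 -0.02 -0.05]
```

Joint 6 is at its 180° limit, so the tool needs a half turn, which leaves the gauge equivalent. I'll back up and turn it.

Call:
jog_arm --series '[[[0,0,1,-1,-0.14],[0,0,2,-3,-0.28],[0,0,3,-4,-0.42],[0,0,4,-4,-0.56],[0,0,5,-4,-0.7],[0,0,6,-4,-0.84],[0,0,6,-4,-0.98],[0,0,6,-4,-1.12],[0,0,6,-4,-1.26],[0,0,6,-4,-1.4],[0,0,6,-4,-1.54],[0,0,6,-4,-1.68],[0,0,6,-4,-1.82],[0,0,6,-4,-1.96],[0,0,6,-4,-2.1],[0,0,6,-4,-2.24],[0,0,6,-4,-2.38],[0,0,6,-4,-2.52],[0,0,6,-4,-2.66],[0,0,6,-4,-2.8]]]'

```text
time: 8.45
tool_pos: [0.529, 0.0479, 0.2047]
tcp_rot: [178.8, -0.5, 163.2]
contact_force: [0.4, -0.8, -2.4]
width: 0.0156
finger_force: 59.0
```

```bash
python3 - <<'E'
from h import *
s=get_state();print(s["tool_pos"],s["tcp_rot"],s["q"].round(2),s["dq"].round(1),s["contact_force"].round(1),s["ft_torque"].round(2))
E
```

```text
[0.52900774 0.04787635 0.20473595] [178.83423769  -0.45655764 163.16712081] [-4.3  16.26 -5.25 68.68  1.24 12.54] [ -0.1   0.1  -0.1   0.1  -0.1 -79.6] [ 0.4 -0.8 -2.4] [ 0.01 -0.01  0.01]
```

The solver left a 1.25° tilt, with the tool z axis toward +y. The mirror limit (joint 6 at −180°) should undo it, so I'll turn on towards that in small steps.

Call:
jog_arm --series '[[[0,0,0,0,-0.14],[0,0,0,0,-0.28],[0,0,0,0,-0.42],[0,0,0,0,-0.56],[0,0,0,0,-0.7],[0,0,0,0,-0.84],[0,0,0,0,-0.98],[0,0,0,0,-1.12],[0,0,0,0,-1.26],[0,0,0,0,-1.4],[0,0,0,0,-1.54],[0,0,0,0,-1.68],[0,0,0,0,-1.82],[0,0,0,0,-1.96],[0,0,0,0,-2.1],[0,0,0,0,-2.24],[0,0,0,0,-2.38],[0,0,0,0,-2.52],[0,0,0,0,-2.66],[0,0,0,0,-2.8]]]'

```text
time: 10.45
tool_pos: [0.529, 0.0479, 0.2047]
tcp_rot: [-179.1, 0.8, -36.4]
contact_force: [0.7, -0.6, -0.9]
width: 0.0151
finger_force: 59.0
```

Call:
jog_arm --series '[[[0,0,0,0,-0.14],[0,0,0,0,-0.28],[0,0,0,0,-0.42],[0,0,0,0,-0.56],[0,0,0,0,-0.62],[0,0,0,0,-0.62]]]'

```text
time: 11.05
tool_pos: [0.5296, 0.0632, 0.2048]
tcp_rot: [-179.4, 0.1, -2.3]
contact_force: [0.4, -0.7, -1.1]
width: 0.0152
finger_force: 59.1
```

```bash
python3 - <<'E'
from h import *
s=get_state();print(s["tool_pos"],s["tcp_rot"],s["q"].round(2),s["dq"].round(1),s["contact_force"].round(1),s["ft_torque"].round(2))
E
```

```text
[0.52958437 0.06323248 0.20476291] [-1.79377462e+02  1.29860202e-01 -2.33506426e+00] [  -2.29   16.47   -4.93   68.73    0.62 -179.95] [-1.2 -0.1 -0.2 -0.   0.1  0.1] [ 0.4 -0.7 -1.1] [-0.05  0.02 -0.01]
```

Half the tilt is gone, so I'll repeat the nudge.

Call:
jog_arm --series '[[[0,0,0,0,-0.08],[0,0,0,0,-0.08],[0,0,0,0,-0.08]]]'

```text
time: 11.35
tool_pos: [0.5295, 0.0834, 0.2048]
tcp_rot: [179.7, 0.1, 0.3]
contact_force: [0.2, -0.3, -1.0]
width: 0.0154
finger_force: 59.1
```

```bash
python3 - <<'E'
from h import *
s=get_state();print(s["tool_pos"],s["tcp_rot"],s["q"].round(2),s["dq"].round(1),s["contact_force"].round(1),s["ft_torque"].round(2))
E
```

```text
[0.52952258 0.08339335 0.20482343] [1.79718868e+02 8.88417857e-02 3.36641532e-01] [   0.39   16.77   -4.48   68.84   -0.28 -179.95] [-0.8 -0.1 -0.1 -0.1 -0.  -0.1] [ 0.2 -0.3 -1. ] [ 0.02  0.03 -0.03]
```

Call:
jog_arm --series '[[[0,-0.1,-1,0,0.14],[0,-0.2,-2,0,0.28],[0,-0.3,-3,0,0.42],[0,-0.4,-4,0,0.56],[0,-0.5,-5,0,0.7],[0,-0.58,-5.38,0,0.84],[0,-0.58,-5.38,0,0.98],[0,-0.58,-5.38,0,1.12],[0,-0.58,-5.38,0,1.26],[0,-0.58,-5.38,0,1.4],[0,-0.58,-5.38,0,1.54],[0,-0.58,-5.38,0,1.68],[0,-0.58,-5.38,0,1.82],[0,-0.58,-5.38,0,1.96],[0,-0.58,-5.38,0,2.1],[0,-0.58,-5.38,0,2.24],[0,-0.58,-5.38,0,2.38],[0,-0.58,-5.38,0,2.52],[0,-0.58,-5.38,0,2.66],[0,-0.58,-5.38,0,2.8]]]'

```text
time: 13.35
tool_pos: [0.5236, 0.1364, 0.2046]
tcp_rot: [-179.8, -0.2, -160.5]
contact_force: [-0.0, 0.8, -1.3]
width: 0.0153
finger_force: 59.2
```

Call:
jog_arm --series '[[[0,0,0,1,0.14],[0,0,0,2,0.28],[0,0,0,3,0.35],[0,0,0,4,0.35],[0,0,0,4,0.35],[0,0,0,4,0.35]]]'

```text
time: 13.95
tool_pos: [0.5235, 0.1367, 0.1648]
tcp_rot: [-179.7, -0.1, 179.9]
contact_force: [0.4, -0.7, -1.4]
width: 0.0153
finger_force: 59.2
```

```bash
python3 - <<'E'
from h import *
import pickle
s=get_state();print(s["tool_pos"],s["tcp_rot"],s["q"].round(2),s["contact_force"].round(1),s["ft_torque"].round(2))
c=cam("wrist");pickle.dump(c,open("w4.pkl","wb"))
p=np.array(s["tool_pos"]);print(proj(c,[[.5244,.1372,.078],[.5244,.0722,.078],p+[-.014,0,-.060]]))
cv2.imwrite("pics/w4.png",cv2.resize(c["im"],(800,600),interpolation=cv2.INTER_CUBIC))
E
```

```text
[0.52348695 0.13669833 0.1648101 ] [-1.79714074e+02 -8.09386498e-02  1.79924540e+02] [ 6.15 18.37 -8.5  63.24 -0.28  6.23] [ 0.4 -0.7 -1.4] [-0.06 -0.02 -0.01]
[[262.46545864 200.24247473]
 [180.17409067 200.17012951]
 [261.81439283 192.37265144]]
```

View pics/w4.png

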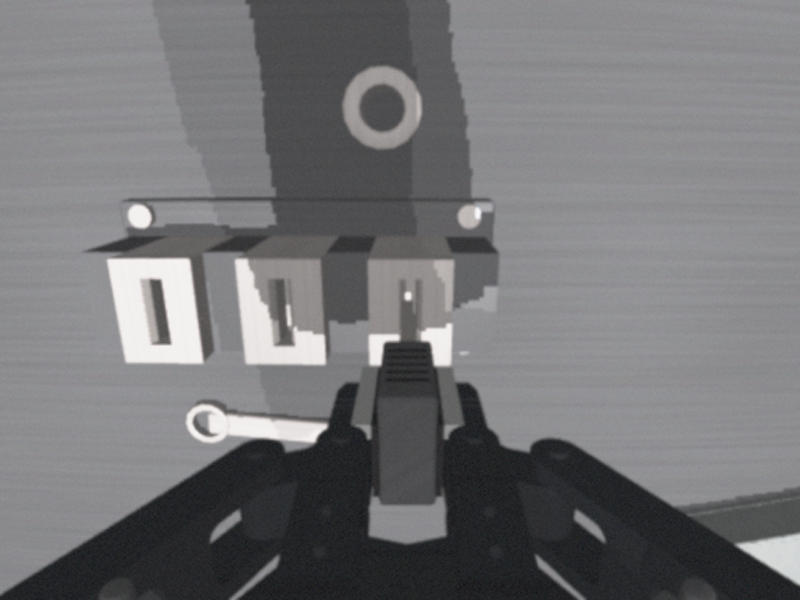

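The blade at (408,300) is over the left slot and reads about 1 mm toward −y of the post centre at (411,300). I'll take an exact row profile.

```bash
python3 - <<'E'
from h import *
import pickle
c=pickle.load(open("w4.pkl","rb"));g=cv2.cvtColor(c["im"],cv2.COLOR_BGR2GRAY)
for y in (178,182,186,190,194,198,204,212): print(y,g[y,234:294])
E
```

```text
178 [ 86 112 138 146 146 145 147 147 148 143 145 145 147 150 148 145 146 146
 145 146 140 139 136 133 134 140 144 144 144 144 143 141 130 133 133 137
 141 144 145 145 146 145 145 146 146 142 148 152 160 177 180 178 179 180
 176 167 132 108 100  99]
182 [ 90 112 137 145 146 146 144 147 147 145 145 144 147 144 145 148 144 143
 141 144 138 129 112 108 110 121 138 145 142 142 145 133 111 109 111 123
 134 143 146 144 144 145 146 142 143 145 146 145 143 146 156 173 177 177
 178 164 128 106  99  98]
186 [ 87 113 136 143 145 148 145 146 145 146 141 145 148 147 144 144 145 145
 142 142 139 126 114 109 115 136 165 172 165 148 142 130 110 108 111 120
 135 143 144 143 145 145 145 143 143 143 142 146 146 146 156 174 177 176
 175 161 122  99  97 101]
190 [ 86 106 136 144 144 145 144 145 145 146 142 144 143 147 144 145 145 144
 145 145 137 123 112 113 141 205 237 240 230 174 141 130 112 106 112 120
 135 141 146 144 144 146 147 143 144 141 143 145 145 148 154 173 177 173
 173 160 120  99 103  99]
194 [ 86 107 135 142 142 146 143 144 143 144 141 144 146 145 145 141 142 143
 140 143 139 128 111  94  9
[... 191 characters left out ...]
43 143 144 146 144 143 144 142
 144 142 140 126 107  95  94  91  89  91  95  98 112 125 104 109 113 122
 137 146 142 143 143 144 144 144 140 140 141 142 144 144 150 168 171 172
 163 145 126 141 143 146]
204 [ 91 109 128 142 142 142 145 145 143 142 142 142 143 145 140 143 142 141
 143 141 137 124 106  95  92  89  92  91  94  92  95  94  96 109 115 122
 135 141 142 143 143 145 142 143 140 143 144 145 143 140 141 141 139 141
 142 147 144 144 145 144]
212 [140 142 143 144 145 146 145 145 142 143 140 143 143 143 142 143 142 144
 144 141 141 131 117  99  93  92  95  95  92  91  92  99 117 145 154 177
 211 220 228 240 241 241 241 241 240 240 240 241 241 240 240 240 240 239
 231 190 149 145 143 145]
```

Call:
jog_arm --series '[[[0,0,0.09,0.8,0],[0,0,0.09,1.6,0],[0,0,0.09,2.2,0],[0,0,0.09,2.6,0],[0,0,0.09,3.0,0],[0,0,0.09,3.0,0]]]'

```text
time: 14.6
tool_pos: [0.5232, 0.1377, 0.1342]
tcp_rot: [-179.7, -0.1, 179.9]
contact_force: [0.6, 0.3, -1.7]
width: 0.0153
finger_force: 59.2
```

Call:
jog_arm --series '[[[0,0,0,0.3,0],[0,0,0,0.6,0],[0,0,0,0.9,0],[0,0,0,1.2,0],[0,0,0,1.5,0],[0,0,0,1.7,0],[0,0,0,1.7,0]]]'

```text
time: 15.3
tool_pos: [0.5232, 0.1377, 0.1174]
tcp_rot: [-179.7, -0.1, 179.9]
contact_force: [0.4, 1.2, -2.2]
width: 0.0154
finger_force: 59.2
```

Call:
jog_arm --series '[[[0,0,0,0.15,0],[0,0,0,0.3,0],[0,0,0,0.4,0],[0,0,0,0.4,0]]]'

```text
time: 15.7
tool_pos: [0.5233, 0.1376, 0.1136]
tcp_rot: [-179.7, -0.1, 179.9]
contact_force: [-0.3, 0.2, -2.6]
width: 0.0153
finger_force: 59.2
```

Call:
jog_arm --series '[[[0,0,0,0.15,0],[0,0,0,0.3,0],[0,0,0,0.3,0]]]'

```text
time: 16.0
tool_pos: [0.5233, 0.1376, 0.1105]
tcp_rot: [-179.7, -0.1, 179.9]
contact_force: [0.0, -0.1, -1.7]
width: 0.0151
finger_force: 59.2
```

Call:
jog_arm --series '[[[0,0,0,0.15,0],[0,0,0,0.3,0],[0,0,0,0.3,0]]]'

```text
time: 16.3
tool_pos: [0.5233, 0.1376, 0.1075]
tcp_rot: [-179.7, -0.1, 179.9]
contact_force: [0.4, 0.9, -1.2]
width: 0.0148
finger_force: 59.2
```

Call:
jog_arm --series '[[[0,0,0,0.1,0],[0,0,0,0.2,0],[0,0,0,0.2,0]]]'

```text
time: 16.6
tool_pos: [0.5233, 0.1376, 0.1056]
tcp_rot: [-179.7, -0.1, 179.9]
contact_force: [-0.2, 0.9, -0.8]
width: 0.0152
finger_force: 59.2
```

Call:
jog_arm --series '[[[0,0,0,0.15,0],[0,0,0,0.3,0],[0,0,0,0.3,0]]]'

```text
time: 16.9
tool_pos: [0.5233, 0.1375, 0.1025]
tcp_rot: [-179.7, -0.1, 179.9]
contact_force: [-0.1, 0.4, -2.0]
width: 0.015
finger_force: 59.2
```

Call:
jog_arm --series '[[[0,0,0,0.15,0],[0,0,0,0.3,0],[0,0,0,0.3,0]]]'

```text
time: 17.2
tool_pos: [0.5232, 0.1375, 0.0995]
tcp_rot: [-179.7, -0.1, 179.9]
contact_force: [1.0, 0.5, -2.1]
width: 0.0149
finger_force: 59.2
```

Call:
jog_arm --series '[[[0,0,0,0.3,0],[0,0,0,0.6,0],[0,0,0,0.9,0],[0,0,0,1.1,0],[0,0,0,1.1,0]]]'

```text
time: 17.7
tool_pos: [0.5231, 0.1375, 0.0884]
tcp_rot: [-179.7, -0.1, 179.9]
contact_force: [-0.8, -0.4, -1.4]
width: 0.0153
finger_force: 59.2
```

Call:
jog_arm --series '[[[0,0,0,0.15,0],[0,0,0,0.3,0],[0,0,0,0.3,0]]]'

```text
time: 18.0
tool_pos: [0.5235, 0.1375, 0.0858]
tcp_rot: [-179.7, -0.0, 179.9]
contact_force: [0.1, 0.3, 2.6]
width: 0.0152
finger_force: 59.8
```

Left is clear: the blade went home onto the sprung floor at 4 N. Withdrawing to the middle gap.

Call:
jog_arm --series '[[[0,0,0,-1,0],[0,0,0,-3,0],[0,0,0,-5,0],[0,0,0,-6.7,0],[0,0,-1.5,-6.7,0],[0,0,-3.5,-6.7,0],[0,0,-5.5,-6.7,0],[0,0,-6.5,-6.7,0],[0,0,-6.5,-6.7,0],[0,0,-6.5,-6.7,0]]]'

```text
time: 19.0
tool_pos: [0.5231, 0.0728, 0.1529]
tcp_rot: [-179.7, -0.1, 179.8]
contact_force: [1.0, 0.4, -1.7]
width: 0.0152
finger_force: 59.2
```

Call:
jog_arm --series '[[[0,0,0,0.6,0],[0,0,0,1.2,0],[0,0,0,1.6,0],[0,0,0,1.9,0],[0,0,0,1.9,0]]]'

```text
time: 19.5
tool_pos: [0.523, 0.0729, 0.1335]
tcp_rot: [-179.7, -0.1, 179.9]
contact_force: [-0.3, 0.5, -0.8]
width: 0.0153
finger_force: 59.2
```

Call:
jog_arm --series '[[[0,0,0,0.3,0],[0,0,0,0.6,0],[0,0,0,0.9,0],[0,0,0,1.2,0],[0,0,0,1.4,0],[0,0,0,1.6,0],[0,0,0,1.6,0]]]'

```text
time: 20.2
tool_pos: [0.5231, 0.0727, 0.1177]
tcp_rot: [-179.7, -0.1, 179.9]
contact_force: [0.7, -0.6, -1.7]
width: 0.0153
finger_force: 59.2
```

Call:
jog_arm --series '[[[0,0,0,0.15,0],[0,0,0,0.3,0],[0,0,0,0.4,0],[0,0,0,0.4,0]]]'

```text
time: 20.6
tool_pos: [0.5234, 0.0726, 0.1143]
tcp_rot: [-179.7, -0.0, 179.9]
contact_force: [-1.3, -0.7, 4.4]
width: 0.015
finger_force: 60.0
```

Call:
jog_arm --series '[[[0,0,0,0.1,0],[0,0,0,0.1,0],[0,0,0,0.1,0]]]'

```text
time: 20.9
tool_pos: [0.5235, 0.0726, 0.1136]
tcp_rot: [-179.7, -0.0, 179.9]
contact_force: [-1.3, -0.5, 7.9]
width: 0.0152
finger_force: 60.4
```

The middle gap is blocked, jamming at about 22 mm with force rising at the bar's spring rate. On to the right gap.

Call:
jog_arm --series '[[[0,0,0,-1,0],[0,0,0,-2.5,0],[0,0,0,-4,0],[0,0,-1.5,-4,0],[0,0,-3.5,-4,0],[0,0,-5.5,-4,0],[0,0,-6.5,-4,0],[0,0,-6.5,-4,0],[0,0,-6.5,-4,0]]]'

```text
time: 21.8
tool_pos: [0.523, 0.0079, 0.1532]
tcp_rot: [-179.7, -0.1, 179.8]
contact_force: [-0.7, 0.1, -1.7]
width: 0.0153
finger_force: 59.3
```

Call:
jog_arm --series '[[[0,0,0,0.6,0],[0,0,0,1.2,0],[0,0,0,1.6,0],[0,0,0,1.9,0],[0,0,0,1.9,0]]]'

```text
time: 22.3
tool_pos: [0.5228, 0.0079, 0.1338]
tcp_rot: [-179.7, -0.1, 179.9]
contact_force: [0.4, 0.2, -1.4]
width: 0.0151
finger_force: 59.3
```

Call:
jog_arm --series '[[[0,0,0,0.3,0],[0,0,0,0.6,0],[0,0,0,0.9,0],[0,0,0,1.2,0],[0,0,0,1.4,0],[0,0,0,1.6,0],[0,0,0,1.6,0]]]'

```text
time: 23.0
tool_pos: [0.523, 0.0077, 0.1181]
tcp_rot: [-179.7, -0.1, 179.9]
contact_force: [0.4, -0.3, -1.8]
width: 0.0151
finger_force: 59.3
```

Call:
jog_arm --series '[[[0,0,0,0.15,0],[0,0,0,0.3,0],[0,0,0,0.4,0],[0,0,0,0.4,0]]]'

```text
time: 23.4
tool_pos: [0.5232, 0.0076, 0.1145]
tcp_rot: [-179.7, -0.0, 179.9]
contact_force: [-0.9, -0.0, 4.3]
width: 0.0149
finger_force: 60.0
```

Call:
jog_arm --series '[[[0,0,0,0.1,0],[0,0,0,0.1,0],[0,0,0,0.1,0]]]'

```text
time: 23.7
tool_pos: [0.5233, 0.0075, 0.1137]
tcp_rot: [-179.7, -0.0, 179.9]
contact_force: [-1.7, -0.3, 6.6]
width: 0.0153
finger_force: 60.4
```

Right is blocked too (~22 mm down). Returning to the left gap.

Call:
jog_arm --series '[[[0,0,0,-1,0],[0,0,0,-2.5,0],[0,0,0,-4,0],[0,0,1.5,-4,0],[0,0,4,-4,0],[0,0,7,-4,0],[0,0,10,-4,0],[0,0,12,-4,0],[0,0,13,-4,0],[0,0,13,-4,0],[0,0,13,-4,0]]]'

```text
time: 24.8
tool_pos: [0.5233, 0.1375, 0.1525]
tcp_rot: [-179.7, -0.1, 179.9]
contact_force: [1.2, 0.1, -1.3]
width: 0.0151
finger_force: 59.2
```

Call:
jog_arm --series '[[[0,0,0,0.6,0],[0,0,0,1.2,0],[0,0,0,1.6,0],[0,0,0,1.9,0],[0,0,0,1.9,0]]]'

```text
time: 25.3
tool_pos: [0.5232, 0.1375, 0.1332]
tcp_rot: [-179.7, -0.1, 179.8]
contact_force: [0.6, -0.8, -1.2]
width: 0.0151
finger_force: 59.2
```

Call:
jog_arm --series '[[[0,0,0,0.4,0],[0,0,0,0.8,0],[0,0,0,1.2,0],[0,0,0,1.6,0],[0,0,0,2,0],[0,0,0,2.4,0],[0,0,0,2.4,0]]]'

```text
time: 26.0
tool_pos: [0.5231, 0.1376, 0.1091]
tcp_rot: [-179.7, -0.1, 179.9]
contact_force: [-0.9, 0.0, -1.7]
width: 0.0151
finger_force: 59.2
```

Call:
jog_arm --series '[[[0,0,0,0.4,0],[0,0,0,0.8,0],[0,0,0,1.2,0],[0,0,0,1.6,0],[0,0,0,2,0],[0,0,0,2.2,0],[0,0,0,2.35,0],[0,0,0,2.35,0]]]'

```text
time: 26.8
tool_pos: [0.5233, 0.1375, 0.0862]
tcp_rot: [-179.7, -0.1, 179.9]
contact_force: [-0.8, -0.7, 1.4]
width: 0.0154
finger_force: 59.6
```

Home again. Release and retreat straight up.

Call:
jog_arm --series '[[[0.3,0,0,0,0],[0.45,0,0,0,0],[0.6,0,0,0,0],[0.6,0,0,0,0],[0.6,0,0,0,0],[0.6,0,0,0,0]]]'

```text
time: 27.4
tool_pos: [0.5234, 0.1375, 0.0862]
tcp_rot: [-179.7, -0.1, 179.9]
contact_force: [0.8, 1.4, 0.1]
width: 0.0513
finger_force: 0.0
```

Call:
jog_arm --series '[[[0.6,0,0,-1,0],[0.6,0,0,-3,0],[0.6,0,0,-6,0],[0.6,0,0,-10,0],[0.6,0,0,-13,0],[0.6,0,0,-13,0],[0.6,0,0,-13,0]]]'

```text
time: 28.1
tool_pos: [0.5237, 0.1382, 0.217]
tcp_rot: [-179.7, 0.0, 179.9]
contact_force: [-1.0, -0.9, 0.7]
width: 0.0513
finger_force: 0.0
```

```bash
python3 - <<'E'
from h import *
s=get_state();print(s["tool_pos"],s["width"],s["finger_force"],s["time"])
w=cam("wrist");t=cam("scene")
f=lambda im,x,y,a,b:cv2.resize(im[y:y+b,x:x+a],(400,300),interpolation=cv2.INTER_CUBIC)
cv2.imwrite("pics/e.png",np.hstack([f(w["im"],120,90,320,240),f(t["im"],270,160,120,90)]))
print("pred home top centre wrist/scene",proj(w,[.5244,.1372,.121]),proj(t,[.5244,.1372,.121]))
E
```

```text
[0.52374067 0.13816874 0.2169533 ] 0.05130452495759498 0.0 28.1
pred home top centre wrist/scene [[260.62789231 196.12179045]] [[362.16862364 208.37793843]]
```

View pics/e.png

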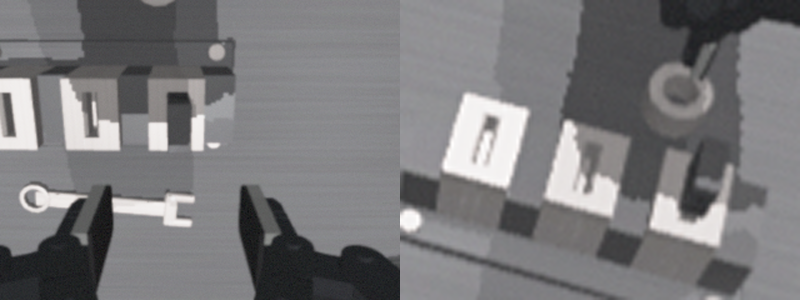

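The gauge stands upright in the left post, handle top at scene px ~(363,209) against the predicted (362,208) for fully home, and the fingers are clear. Handing in.

```bash
python3 -c "
from bench import *
print(close_job())"
```

```text
the job is handed in; nothing more can be done
None
```

The job is handed in: I tried the gauge left (clear, went home), middle (jammed about 22 mm down) and right (jammed about 22 mm down), then left it released and standing fully home in the left gap at 28 s, with readings under 10 N; the hand-in returned no verdict.

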